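Clamp a soldering jig in the ratchet vice

TASK

The soldering jig lies loose in the bench vice, whose ratchet is set to open. Flip the small thumb lever on the ratchet head over to the closing side, then swing the handle back and forth until the jaw grips the jig squarely and firmly, but stop as soon as it is firm so that the jig is not crushed, and let go. Move the jaw only with the handle: do not touch the jaw or the jig, and leave the other things on the bench where they are.

Things in the scene. Friction and masses are not known exactly. Their poses are not given: they have to be found in the camera images.
- vice: Bolted-down bench vice, grey base 116 x 262 x 12 mm. Origin on the bench under the spindle axis; z up, +x away from the handle, +y along the bed from the spindle block (76 x 66 mm, 68 high) to the jaws. Fixed jaw: 88 mm wide, face at y = 160 mm, top at z = 44. The jig lies on rails at z = 16. Handle and ratchet head sit on the block, above z = 74 mm.
- spindle_axis (a point): Point on the vertical spindle axis at the top of the ratchet head, 96 mm above the bench; the handle swings about this axis. Felt at the knob while moving, driving the jaw takes about 5 N when it runs free, plus 0.086 N per newton of jaw force: 7 to 9 N at a good firm grip, above 12 N the jig gets crushed. When the knob is held still the push reads 2 to 3 N less.
- jaw: Moving jaw, aluminium with a rubber-lined face, 88 mm wide, z = 18 to 48 mm. Origin at bench height in the plane of its face. Slides along the vice's +y to close, 12 mm per rad of handle drive, stays where left; starts 14 to 30 mm wider than the jig. Firm: 10 to 90 N on the jig, best 40; over 90 crushes it. 10 to 90 N is only about 1 mm of travel (0.15 rad, 20 mm at the knob): feel it.
- handle (a joint): Handle swing, rad: 0 = along the vice's -x, positive = clockwise from above (knob towards the vice's +y), stops at -0.65 and 0.65. With the thumb lever on the closing side a positive swing closes the jaw and a negative one clicks back at about 2 N; 13 teeth a turn, so up to 0.5 rad is lost at each reversal before the pawl catches. Stays where it is left.
- knob (a point): Middle of the black upright knob at the end of the handle, 125 mm above the bench: a cylinder 22 mm in diameter, z = 94 to 140 mm, 140 mm from the spindle axis. Below it the handle bar, 18 mm wide, top at z = 91 mm (steel boss 26 mm across, top 92); nothing stands beside the knob above that. Its x axis points to the spindle axis.
- selector (a joint): Angle of the thumb lever (pawl) on the handle, rad: positive = tab turned clockwise, to the vice's +y side of the handle = closing side; negative = opening side; stops at -0.5 and 0.5. An over-centre spring holds it on the side it was left, resting at 0.2 to 0.5; pushed past 0 it snaps over (about 2 N at the tab). While ratcheting it rocks between 0.2 and 0.5.
- tab (a point): Upright tab of the thumb lever, to push sideways: 10 mm along the lever, 8 mm thick, z = 100 to 124 mm; this point is its middle, 116 mm above the bench. It turns about a pivot on the handle's middle line 36 mm from the spindle axis; the tab is 24 mm from the pivot, on the knob's side. The ratchet head below is 48 mm wide, top at z = 96 mm.
- jig: Assembly jig, a red-brown block with a small circuit board in it, 58 mm (its x) by 96 mm (its y), body 16 mm high, 24 over the pins, 0.16 kg. Origin at the centre of its underside. Lies loose on the rails near the fixed jaw, 58 mm side across the jaws, up to 0.06 rad askew; the closing jaw pushes it square against the fixed jaw.
- flux_pot: Small round pot with a lid, 53 mm across, 35 mm high, loose in front of the vice. Origin at the centre of its underside. A bystander.
- alcohol_pump: Pump bottle, 61 mm across, 124 mm high, standing loose behind the vice. Origin at the centre of its underside. A bystander.

How it is judged (in metres and radians):
On the way, in this order (a step that is already met when the one before it is completed fails the run):
1. the thumb lever is flipped to the closing side, the jaw still open (value of joint selector above 0.15 rad and contact force between jaw and jig below 1 N), for 0.2 s.
2. the jaw grips the jig (contact force between jaw and jig above 10 N), for 0.2 s.
At the end, for the whole second after the job is handed in: The jaw presses on the jig with 10 to 90 N, the jig lies flat on the rails (within 4 mm of height and 0.05 rad) and square in the jaws (within 0.03 rad), at rest; the thumb lever is still on the closing side (contact force between jaw and jig between 10 and 90 N and angle between the x axis of jig and the y axis of vice, either way round below 0.03 rad and angle between jig's own z axis and vertical below 0.05 rad and z of jig in the frame of vice below 0.02 m and value of joint selector above 0.1 rad and linear speed of jig below 0.01 m/s); the robot touches nothing.
It fails at once if the jig is crushed: more than 90 N between jaw and jig (contact force between jaw and jig above 90 N).
It fails at once if the robot touches the moving jaw or the jig (contact force between any of the fingers, the arm and jaw above 1 N or contact force between any of the fingers, the arm and jig above 1 N).
It fails at once if a bystander is moved by more than 30 mm (distance of any of flux_pot, alcohol_pump from where it was at the start of the episode above 0.03 m).
It also fails if it takes over 67 s, if anything falls off the work surface, if the arm or the gripper's body presses on something with over 40 N, if the wrist force passes 120 N, or if a joint passes its speed limit or range.

ROBOT

A 7-joint arm with a two-finger parallel gripper is mounted at the origin on a cart in front of the work surface, level with it; the furniture and walls round the work are solid. World frame = base frame: x ahead of the robot, y to its left, z up, the work surface at z = 0. Lengths are in mm, angles in rad, forces in N, time in s.
With the tool pointing down it reaches from about 400 to 850 mm from the base axis. Payload 4.4 kg.
Tool frame: the origin (TCP) lies midway between the tips of the shut fingers; the grasp point (between the pads) lies 19 mm behind it; z points along the fingers, y is the line along which they close (so a half turn about z gives the same grasp; the last joint's range is limited). The gripper opens to 94 mm and grips with 3 to 60 N. Pads are 16 mm wide; open, the fingers measure 119 mm over their backs; the gripper's body (75 mm by 177 mm) begins 78 mm behind the grasp point.
Start: joints at [-1.392, 0.628, 0.038, 1.517, -0.027, 0.996, -0.02], TCP at [157.509, 630.642, 205.478] pointing down, gripper open.
Joint ranges: [-3.06, 3.06], [-0.37, 2.12], [-1.25, 1.32], [0.18, 2.47], [-1.1, 4.24], [0.23, 1.98], [-2.94, 2.94]. Speed limits (rad/s): [2.57, 2.57, 3.14, 3.14, 3.14, 3.14, 3.14].

INTERFACE

Orientations are given as a rotation vector (axis times angle).
In Python, from bench import arm, fingers, inverse_kinematics, sensors, optics, ticket gives the robot as it stands. Calls block until the motion is done:
- arm.move_ptp(position, orientation): joint-space move of the TCP to a pose.
- arm.servo_line(position, max_speed=150, orientation=None, threshold=None): straight line of the TCP; orientation=None keeps the orientation; max_speed is the mean speed in mm/s. With threshold (N) it stops when the force on the tool has changed by that much, and returns True; else False.
- arm.set_joints(angles): joint-space move.
- fingers.gripper_to(opening, effort=None): opening from 0.0 (shut) to 1.0 (fully open); effort is the grip in N (None keeps the last); returns when the fingers have stopped.
- arm.hold(seconds).
- inverse_kinematics(position, orientation): joint angles nearest the present ones, or None.
- sensors.get_obs(): the state.
- optics.read_camera(name): name is "scene" or "top" or "wrist"; returns the picture (400x640x3 uint8, red, green, blue); there is no depth.
- optics.calibration(name): a dict with "mtx" (3x3 intrinsics, pixels), "pose" (4x4, takes a point from camera to world coordinates). Camera axes: x right, y down, z forward; pixel columns grow to the right and rows downward; lengths in mm; the calibration is good to about 2 mm. A picture is of the moment at which its call begins: read the wrist's pose just before it. calibration takes no time and is no camera call; for the wrist camera it gives the pose at the moment of the call.
A pose or a line that the arm cannot do raises arm.IKError and nothing moves.
- ticket.hand_in(): hands the job in; it is judged then, once.
The state is a dict: "time": time; "qpos": joint angles; "dq": joint speeds; "effort": joint torques, N m; "eef_pos": TCP position; "ee_rot": TCP orientation; "ft_force": force on the tool from outside, world axes, zero at the start; "torque": the same for the moment, N m; "gripper_width": opening from 0.0 (shut) to 1.0 (fully open); "gripper_force": force on a finger pad.
Only numpy, scipy, OpenCV 4.12 (cv2) and the standard library are available. Lean on these libraries where they do the work, as an engineer would, in place of code of your own. Each camera call takes 0.05 s, during which the arm holds its last target. There are 200 camera calls.

## Working session

There is one attempt and no reset: what is moved stays moved. The work goes in short steps, each a Python script; the robot and the scene stay as the last script left them, time stands still between calls to the robot, and variables do not carry over. Pictures are saved under pics/ and viewed, at most 10 in all, crops included, and the job is handed in when it is done.

```bash
ls; mkdir -p pics; python3 - <<'E'
from bench import arm, fingers, sensors, optics
import cv2
for n in ("top","scene"):
    im=optics.read_camera(n); cv2.imwrite(f"pics/{n}0.png",im[:,:,::-1]); c=optics.calibration(n); print(n,c["mtx"].round(1).tolist(),c["pose"].round(3).tolist())
print(sensors.get_obs())
E
```

```text
pics
top [[495.3, 0.0, 325.7], [0.0, 495.3, 202.1], [0.0, 0.0, 1.0]] [[-0.027, -0.993, 0.118, 531.1], [-1.0, 0.026, -0.007, -30.96], [0.003, -0.118, -0.993, 965.554], [0.0, 0.0, 0.0, 1.0]]
scene [[369.0, 0.0, 317.4], [0.0, 369.0, 199.0], [0.0, 0.0, 1.0]] [[-0.719, -0.453, 0.527, 194.702], [-0.695, 0.453, -0.559, 465.458], [0.014, -0.768, -0.641, 655.049], [0.0, 0.0, 0.0, 1.0]]
{'time': 0.1, 'qpos': array([-1.39180036,  0.62922743,  0.03844007,  1.51824163, -0.02700902,
        0.99627488, -0.02005394]), 'dq': array([ 0.00085067, -0.00334991,  0.00039495, -0.00206675, -0.00216752,
        0.00092027, -0.00058505]), 'effort': array([ 3.11154974e-03, -5.50790870e+01,  1.14779513e+00, -1.87116677e+01,
       -5.20477840e-02,  1.92710676e-02,  4.07355446e-05]), 'eef_pos': array([157.35740617, 630.07106723, 204.67138873]), 'ee_rot': array([-3.83626098e-01, -3.11788386e+00,  2.54761673e-03]), 'ft_force': array([ 0.08012918, -0.21495629, -0.83238742]), 'torque': array([-0.06438756,  0.02559133, -0.02218157]), 'gripper_force': 0.0, 'gripper_width': 0.998724563959683}
```

View pics/top0.png

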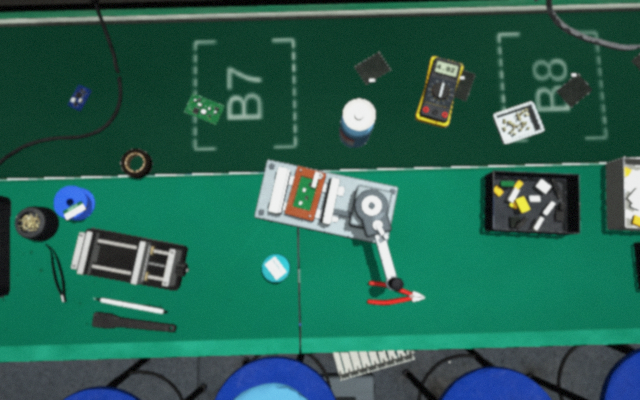

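View pics/scene0.png

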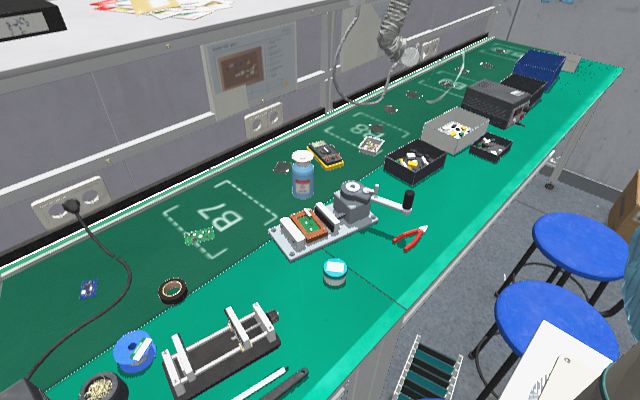

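The top view shows the vice base from (270,160) to (398,185), the head at about (371,205), the knob at about (396,284), and the flux pot at (275,268). The pump bottle stands at (357,120). I'll enlarge it.

```bash
python3 - <<'E'
import cv2
im=cv2.imread("pics/top0.png")[150:310,240:440]
cv2.imwrite("pics/crop1.png",cv2.resize(im,(750,600),interpolation=cv2.INTER_CUBIC))
E
```

```text
(no output)
```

View pics/crop1.png

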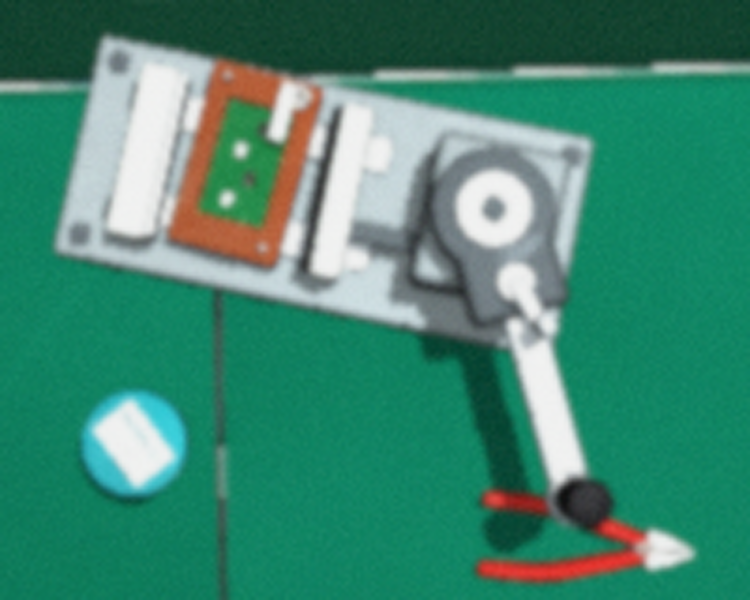

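```bash
cat > h.py <<'E'
import numpy as np
from bench import arm, fingers, sensors, optics, inverse_kinematics, ticket
def back(cam,px,z,c=None):
    c=c or optics.calibration(cam); P=np.array(c["pose"]); d=P[:3,:3]@np.linalg.solve(c["mtx"],[*px,1.])
    return P[:3,3]+d*(z-P[2,3])/d[2]
E
python3 - <<'E'
from h import *
f=lambda u,v,z: back("top",(240+u/3.75,150+v/3.75),z)[:2]
TL,TR,BL=f(104,37,12),f(592,140,12),f(55,252,12)
S=f(494,208,96);K=f(588,500,140);T=f(545,325,124);Pv=f(517,280,105);pot=f(133,443,35);J=f(245,162,24)
print("len",np.linalg.norm(TL-TR),np.linalg.norm(TL-BL),"SK",np.linalg.norm(S-K))
ey=(TL-TR)/np.linalg.norm(TL-TR); ex=np.array([ey[1],-ey[0]])
ex2=(TL-BL)/np.linalg.norm(TL-BL); print("ex",ex,ex2,"ey",ey)
for n,p in dict(S=S,K=K,T=T,Pv=Pv,pot=pot,jig=J,TL=TL,TR=TR,BL=BL,J1=f(352,190,48),F=f(190,110,44)).items(): print(n,p.round(1),"vice",((p-S)@ex).round(1),((p-S)@ey).round(1))
d=K-S; print("handle",np.arctan2(d@ey,-d@ex))
d=T-S; print("tab ang",np.arctan2(d@ey,-d@ex),np.linalg.norm(d))
E
```

```text
len 259.71600391276223 115.10977298887943 SK 138.65575850639806
ex [ 0.97197834 -0.23507044] [ 0.9727558  -0.23183217] ey [0.23507044 0.97197834]
S [ 626.6 -117.8] vice 0.0 0.0
K [ 491.7 -149.8] vice -123.6 -62.8
T [ 569.7 -136.1] vice -51.1 -31.1
Pv [ 591.8 -126.3] vice -31.9 -16.5
pot [520.8  59.7] vice -144.6 147.7
jig [661.6   1.4] vice 5.9 124.2
TL [731.1  74. ] vice 56.4 211.0
TR [ 670.  -178.5] vice 56.4 -48.7
BL [619.1 100.7] vice -58.7 210.6
J1 [642.8 -52.3] vice 0.3 67.5
F [685.9  27.8] vice 23.4 155.5
handle -0.4701218562299635
tab ang -0.5476471909579486 59.81419368123743
```

```bash
cat >> h.py <<'E'
from scipy.spatial.transform import Rotation as Ro
S=np.array([626.6,-117.8]); ex=np.array([.972,-.235]); ey=np.array([.235,.972])
u=lambda a:-np.cos(a)*ex+np.sin(a)*ey      # along the handle
t=lambda a:np.sin(a)*ex+np.cos(a)*ey       # tangent, closing
def rot(a):
    y=np.array([*t(a),0]); z=np.array([0,0,-1.]); return Ro.from_matrix(np.c_[np.cross(y,z),y,z]).as_rotvec()
def P(a,r,off,z): return np.array([*(S+r*u(a)+off*t(a)),z])
F=lambda: np.array(sensors.get_obs()["ft_force"])
E
python3 - <<'E'
from h import *
import cv2
h=-0.47
arm.move_ptp(P(h,60,-38,250),rot(h)); fingers.gripper_to(0.0,20)
o=sensors.get_obs(); print(o["time"],o["eef_pos"],o["qpos"].round(2),o["ft_force"],P(h,60,-38,250))
c=optics.calibration("wrist"); im=optics.read_camera("wrist"); cv2.imwrite("pics/w1.png",im[:,:,::-1])
np.savez("w1.npz",**c)
E
```

```text
4.675 [ 576.99163264 -168.61375218  249.98779515] [ 0.05  0.53  0.3   1.61 -0.18  1.03  2.21] [ 0.45680451 -0.28983961 -0.35193398] [ 576.98414383 -168.61645612  250.        ]
```

View pics/w1.png

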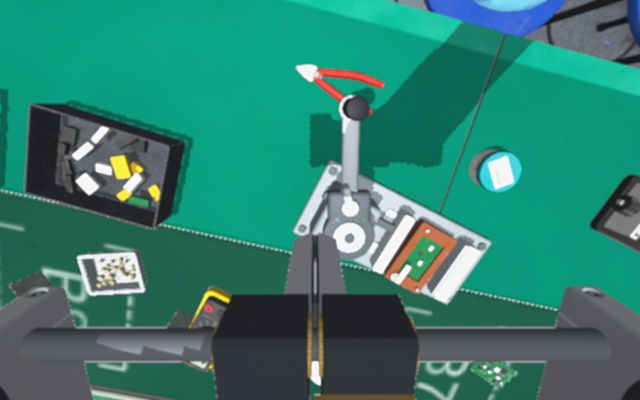

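The wrist view shows the spindle disc at (349,238), the knob top at (356,107), and the lever pivot at (349,207), with the tab just left of that. I'll check these against the geometry and zoom in.

```bash
python3 - <<'E'
from h import *
import cv2
c=dict(np.load("w1.npz"))
for n,px,z in (("S",(349,238),96),("K",(356,107),140)): print(n,back("",px,z,c).round(1))
for a in (-.65,-.3,0,.3,.65):
    for f in (0,np.pi):
        r=(Ro.from_rotvec(rot(a))*Ro.from_euler('z',f)).as_rotvec()
        q=inverse_kinematics(P(a,140,0,106),r); print(a,f,None if q is None else np.round(q,2))
im=cv2.imread("pics/w1.png")[80:270,280:430]; cv2.imwrite("pics/crop2.png",cv2.resize(im,None,fx=3.15,fy=3.15,interpolation=cv2.INTER_CUBIC))
E
```

```text
S [ 627.4 -116.4   96. ]
K [ 488.8 -152.2  140. ]
-0.65 0 [ 0.15  0.61  0.2   1.96 -0.21  0.6   2.47]
-0.65 3.141592653589793 [-0.29  0.81  0.96  1.97 -0.9   0.86  0.02]
-0.3 0 [ 0.02  0.59  0.27  2.02 -0.28  0.57  2.11]
-0.3 3.141592653589793 [-0.46  0.89  1.14  2.04 -1.04  0.96 -0.26]
0 0 [-0.11  0.59  0.33  2.04 -0.34  0.57  1.79]
0 3.141592653589793 [-0.54  0.88  1.14  2.05 -1.04  0.96 -0.63]
0.3 0 [-0.22  0.61  0.39  2.01 -0.4   0.59  1.47]
0.3 3.141592653589793 [-0.62  0.9   1.14  2.02 -1.03  0.97 -1.03]
0.65 0 [-0.36  0.66  0.5   1.93 -0.49  0.67  1.13]
0.65 3.141592653589793 [ 0.6   0.84 -1.06  1.91  0.91  0.97  2.92]
```

View pics/crop2.png

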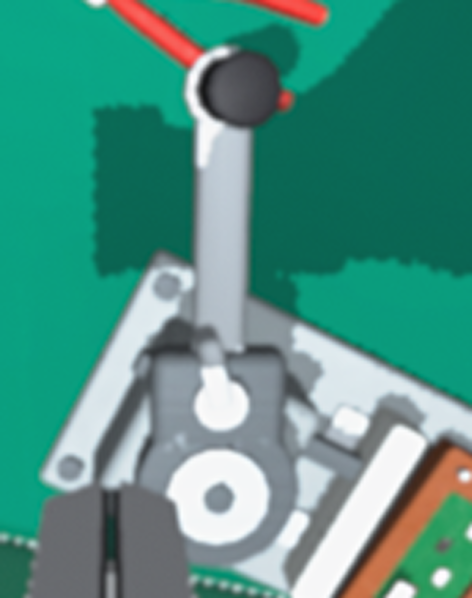

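Both cameras agree: the axis is at (627,-117) and the handle at -0.48. The tab leans to the -y side, at about crop2 (210,345). I'll flip the lever now.

```bash
sed -i 's/S=np.array(.626.6,-117.8.)/S=np.array([627.,-117.])/' h.py; python3 - <<'E'
from h import *
import cv2
h=-0.48; f0=None
arm.servo_line(P(h,60,-38,250),orientation=rot(h))
print(arm.servo_line(P(h,60,-38,107),threshold=6)); f0=F()
for off in (-30,-26,-22,-18,-15,-12,-10):
    hit=arm.servo_line(P(h,60,off,107),40,threshold=12)
    d=F()-f0; print(off,hit,"tang %.2f rad %.2f z %.2f"%(d[:2]@t(h),d[:2]@u(h),d[2]))
arm.servo_line(P(h,60,-35,107)); arm.servo_line(P(h,60,-35,200))
arm.servo_line(P(h,75,-60,230))
np.savez("w2.npz",**optics.calibration("wrist")); im=optics.read_camera("wrist")
cv2.imwrite("pics/w2.png",im[:,:,::-1]); print(sensors.get_obs()["time"])
cv2.imwrite("pics/w2c.png",cv2.resize(im[60:280,240:460,::-1],None,fx=2.7,fy=2.7,interpolation=cv2.INTER_CUBIC))
E
```

```text
False
-30 False tang 0.30 rad 0.42 z 1.10
-26 False tang 0.20 rad 0.20 z 0.36
-22 False tang -1.02 rad 0.85 z 0.77
-18 False tang 0.98 rad 0.68 z 1.88
-15 False tang 0.18 rad 0.42 z 1.32
-12 False tang 0.61 rad -0.44 z 1.26
-10 False tang -0.12 rad 0.07 z 0.38
9.4833
```

View pics/w2c.png

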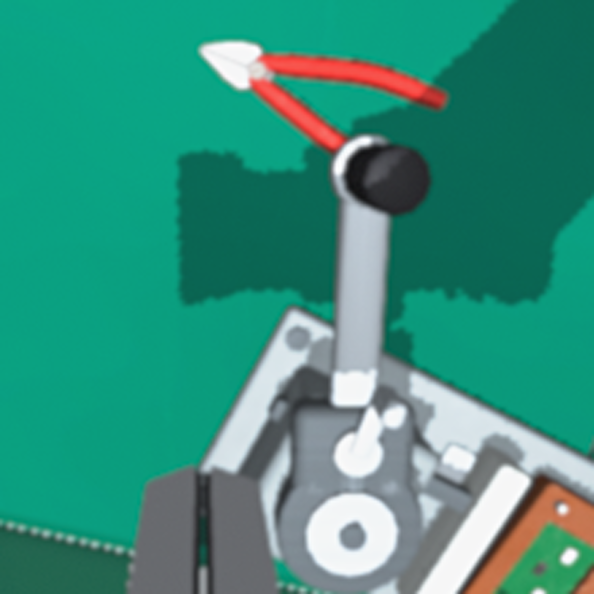

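The tab now leans to the +y (closing) side at crop (390,415), and the handle has not moved. Next I straddle the knob and make the first stroke, which is too short to reach the jig.

```bash
cat >> h.py <<'E'
def tang(a,f0): return -(F()-f0)[:2]@t(a)
def swing(a,v,f0,lead,th=None):
    hit=arm.servo_line(P(a,140,lead,106),v,orientation=rot(a),threshold=th)
    p=np.array(sensors.get_obs()["eef_pos"])[:2]-S; ang=np.arctan2(p@ey,-p@ex)-lead/140
    f=tang(a,f0); print("a %.2f at %.3f r %.0f hit %s F %.2f t %.1f"%(a,ang,np.linalg.norm(p),hit,f,sensors.get_obs()["time"])); return hit,f
E
python3 - <<'E'
from h import *
h=-0.48
fingers.gripper_to(0.40,60)
arm.move_ptp(P(h,140,0,200),rot(h)); 
print(arm.servo_line(P(h,140,0,106),120,threshold=5)); f0=F(); np.save("f0.npy",f0); print(f0)
for a in (-.35,-.15,.05,.25,.45,.6):
    hit,f=swing(a,100,f0,8,7)
    if hit: break
print(F()-f0, sensors.get_obs()["gripper_width"])
E
```

```text
False
[ 0.50153149 -0.72089805 -0.89995313]
a -0.35 at -0.351 r 140 hit False F -1.19 t 12.0
a -0.15 at -0.157 r 140 hit False F 0.22 t 12.5
a 0.05 at -0.119 r 139 hit True F 1.02 t 12.7
[ 0.01588303 -1.0727931   1.40865759] 0.4006030571475485
```

```bash
cat >> h.py <<'E'
def tang(a,f0,n=5):
    v=[]
    for _ in range(n): arm.hold(0.02); v.append(-(F()-f0)[:2]@t(a))
    return np.mean(v)
E
python3 - <<'E'
from h import *
f0=np.load("f0.npy")
for a in (.05,.25,.45,.6):
    hit,f=swing(a,60,f0,8,8)
    if hit: break
print(F()-f0, sensors.get_obs()["gripper_width"])
E
```

```text
a 0.05 at 0.042 r 139 hit False F 2.69 t 13.3
a 0.25 at 0.249 r 141 hit False F 1.47 t 14.0
a 0.45 at 0.448 r 141 hit False F 1.91 t 14.7
a 0.60 at 0.599 r 140 hit False F 2.05 t 15.3
[-0.71937526 -2.44371521  0.21444328] 0.39943379985345134
```

```bash
python3 - <<'E'
from h import *
f0=np.load("f0.npy")
for a in (.4,.2,0,-.2,-.4,-.6): swing(a,90,f0,-8,10)
print("drive")
swing(-.5,80,f0,8,9)
for a in np.arange(-.4,.62,.1):
    hit,f=swing(a,50,f0,8,6)
    if f>3.2 or hit: break
E
```

```text
a 0.40 at 0.406 r 140 hit False F -0.30 t 16.0
a 0.20 at 0.203 r 140 hit False F -0.52 t 16.6
a 0.00 at 0.003 r 140 hit False F -0.79 t 17.1
a -0.20 at -0.197 r 140 hit False F -0.79 t 17.6
a -0.40 at -0.397 r 140 hit False F -0.89 t 18.2
a -0.60 at -0.596 r 140 hit False F -0.90 t 18.7
drive
a -0.50 at -0.499 r 140 hit False F -0.78 t 19.3
a -0.40 at -0.402 r 140 hit False F 0.32 t 19.8
a -0.30 at -0.304 r 140 hit False F 2.46 t 20.4
a -0.20 at -0.197 r 140 hit False F 1.19 t 20.9
a -0.10 at -0.170 r 140 hit True F 0.63 t 21.2
```

```bash
python3 - <<'E'
from h import *
f0=np.load("f0.npy")
for a in np.arange(-.1,.62,.1):
    hit,f=swing(a,40,f0,8,7)
    if f>3.2 or hit: break
E
```

```text
a -0.10 at -0.105 r 140 hit False F 3.15 t 21.7
a 0.00 at 0.002 r 140 hit False F 1.76 t 22.3
a 0.10 at 0.101 r 140 hit False F 2.10 t 22.9
a 0.20 at 0.201 r 140 hit False F 1.70 t 23.5
a 0.30 at 0.298 r 140 hit False F 3.46 t 24.0
```

```bash
python3 - <<'E'
from h import *
f0=np.load("f0.npy")
print(tang(.3,f0,10))
for a in np.arange(.34,.62,.04):
    hit,f=swing(a,25,f0,8,7)
    if f>4.2 or hit: break
print(tang(a,f0,10))
E
```

```text
3.071359846715838
a 0.34 at 0.333 r 140 hit False F 4.80 t 24.7
4.740978944479766
```

```bash
python3 - <<'E'
from h import *
import cv2
f0=np.load("f0.npy")
swing(.35,15,f0,8,5); print(tang(.35,f0,15))
im=optics.read_camera("top")[150:310,240:440,::-1]
cv2.imwrite("pics/top2.png",cv2.resize(im,(750,600),interpolation=cv2.INTER_CUBIC))
E
```

```text
a 0.35 at 0.340 r 140 hit False F 5.70 t 25.2
5.822705760549725
```

View pics/top2.png

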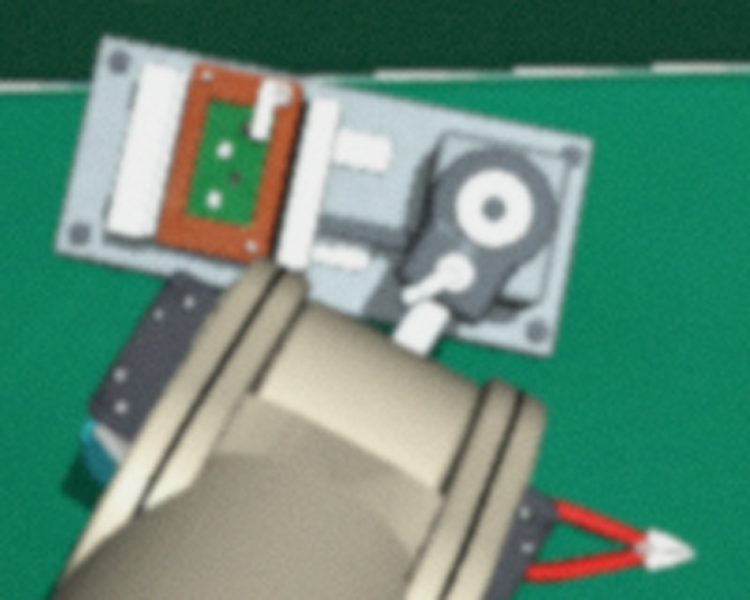

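The jaw is closed on the jig and the jig is square against the fixed jaw. The held push is 5.8 N, about 8.3 N moving, so roughly 40 N on the jig. Letting go.

```bash
python3 - <<'E'
from h import *
import cv2
a=.34
arm.servo_line(P(a,140,0,106),40,orientation=rot(a)); f0=np.load("f0.npy"); print(tang(a,f0))
arm.servo_line(P(a,140,0,230),120); arm.servo_line(P(-.3,170,0,260),150)
arm.hold(0.5); print(sensors.get_obs()["time"])
im=optics.read_camera("top")[150:310,240:440,::-1]
cv2.imwrite("pics/top3.png",cv2.resize(im,(750,600),interpolation=cv2.INTER_CUBIC))
E
```

```text
4.757189509520845
28.475
```

View pics/top3.png

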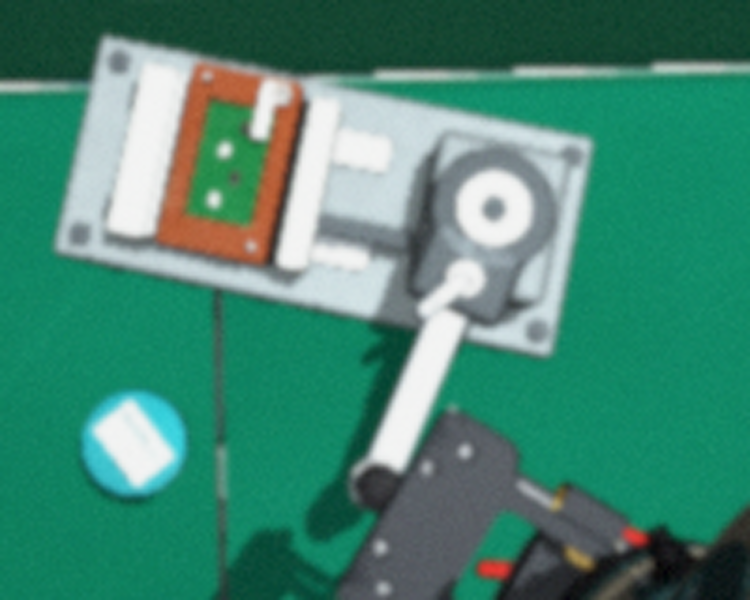

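```bash
python3 - <<'E'
from h import *
for px in ((380,485),):
    K=back("top",(240+px[0]/3.75,150+px[1]/3.75),140)[:2]; d=K-S; print(K,np.linalg.norm(d),np.arctan2(d@ey,-d@ex))
for n,p in (("pivot",(465,277)),("pivot before",(455,272))):
    d=back("top",(240+p[0]/3.75,150+p[1]/3.75),110)[:2]-S; print(n,np.linalg.norm(d),np.arctan2(d@ey,-d@ex))
o=sensors.get_obs(); print(o["ft_force"]-np.load("f0.npy"))
import cv2
A=cv2.imread("pics/top2.png");B=cv2.imread("pics/top3.png")
s=(slice(40,300),slice(100,400))
g=lambda I,x0,x1,y0,y1: cv2.cvtColor(I[y0:y1,x0:x1],cv2.COLOR_BGR2GRAY).astype(np.float32)
print("jaw",cv2.phaseCorrelate(g(A,295,400,100,240),g(B,295,400,100,240)),"jig",cv2.phaseCorrelate(g(A,170,290,70,240),g(B,170,290,70,240)),"base",cv2.phaseCorrelate(g(A,440,590,130,240),g(B,440,590,130,240)))
E
```

```text
[500.71033426 -58.69533646] 139.09893408612837 0.19530208106324004
pivot 36.83635168728801 0.18686518758780793
pivot before 36.842058074682896 0.32666573243988395
[0.44613578 1.43373225 1.03124911]
jaw ((-0.0145043034698773, -0.0015845095792315078), 0.9524518004906031) jig ((-0.031253438927429045, 0.0034846164656840983), 0.7579863726651227) base ((0.061616410551295075, -0.0706025141363753), 0.7319363293117948)
```

The jaw and jig stayed put (shift below 0.1 px), but the handle has sprung back to 0.195. I'll feel it again gently, stopping at 6.5 N, to confirm the grip held.

```bash
python3 - <<'E'
from h import *
a=.195
arm.move_ptp(P(a,140,0,200),rot(a)); print(arm.servo_line(P(a,140,0,106),100,threshold=5)); arm.hold(.2)
f0=np.mean([F() for _ in range(5) if arm.hold(.02) is None],axis=0); np.save("f1.npy",f0); print("f0 change",f0-np.load("f0.npy"))
for b in (.22,.25,.28,.31,.33,.345):
    hit,f=swing(b,20,f0,8,5.5)
    if hit or f>5: break
print(tang(b,f0,10))
E
```

```text
False
f0 change [nan nan nan]
a 0.22 at 0.218 r 140 hit False F nan t 31.2
a 0.25 at 0.251 r 140 hit False F nan t 31.6
a 0.28 at 0.280 r 140 hit False F nan t 32.1
a 0.31 at 0.307 r 140 hit False F nan t 32.5
a 0.33 at 0.325 r 140 hit False F nan t 32.9
a 0.34 at 0.338 r 140 hit False F nan t 33.2
nan
  return _methods._mean(a, axis=axis, dtype=dtype,
  ret = ret.dtype.type(ret / rcount)
```

```bash
python3 - <<'E'
from h import *
f0=np.load("f0.npy")
print("held",tang(.34,f0,10))
for b in (.31,.28,.25,.22,.19,.16): swing(b,30,f0,8)
arm.servo_line(P(.18,140,0,106),30,orientation=rot(.18)); print("free?",tang(.2,f0,10),(F()-f0).round(2))
E
```

```text
held 5.923017274974763
a 0.31 at 0.305 r 140 hit False F 5.23 t 34.0
a 0.28 at 0.278 r 140 hit False F 4.35 t 34.3
a 0.25 at 0.252 r 140 hit False F 2.66 t 34.7
a 0.22 at 0.222 r 140 hit False F 1.01 t 35.1
a 0.19 at 0.193 r 140 hit False F -0.23 t 35.5
a 0.16 at 0.160 r 140 hit False F -0.73 t 35.8
free? -0.6389924796346668 [-0.06  0.74  0.65]
```

```bash
python3 - <<'E'
from h import *
import cv2
A,B=[cv2.cvtColor(cv2.imread(f"pics/{n}.png"),cv2.COLOR_BGR2GRAY).astype(float) for n in ("top2","top3")]
C=cv2.cvtColor(optics.read_camera("top")[150:310,240:440],cv2.COLOR_RGB2GRAY); C=cv2.resize(C,(750,600),interpolation=cv2.INTER_CUBIC).astype(float)
def sh(A,B,x0,x1,y0,y1):
    s=(slice(y0,y1),slice(x0,x1)); g=cv2.Sobel(A,cv2.CV_64F,1,0,scale=1/8)[s]; d=(B-A)[s]; d=d-np.mean(d); return -(d*g).sum()/(g*g).sum()/2.0
for n,w in dict(jaw=(295,345,95,255),posts=(345,400,130,180),jig=(190,280,75,240),fixed=(110,160,70,230),corner=(560,620,130,300)).items(): print(n,"mm",round(sh(A,B,*w),3),round(sh(A,C,*w),3))
E
```

```text
jaw mm -0.013 -0.005
posts mm -0.014 -0.005
jig mm -0.024 0.002
fixed mm -0.014 -0.011
corner mm 0.046 0.002
```

The jaw has not backed off (below 0.02 mm), so only the pawl unwound and the roughly 40 N grip holds. I'll retreat and hand in.

```bash
python3 - <<'E'
from h import *
arm.servo_line(P(.18,140,0,230),100); arm.hold(0.5); print(sensors.get_obs()["time"]); print(ticket.hand_in())
E
```

```text
38.275
the job is handed in; nothing more can be done
None
```

I flipped the thumb lever to the closing side, closed the jaw squarely on the jig at an estimated 40 N, let go of the knob, and handed in at 38 s; the verdict wasn't shown.

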